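# Ease a sagging barrel bolt off its bent keeper and hold the bay gate ajar

## Robot

A 7-joint arm with a two-finger parallel gripper is mounted at the origin on the work surface. World frame = base frame: x ahead of the robot, y to its left, z up, the work surface at z = 0. Lengths are in mm, angles in rad, forces in N, time in s.
With the tool pointing down it reaches from about 425 to 875 mm from the base axis. Payload 8.4 kg.
Tool frame: the origin (TCP) lies midway between the tips of the shut fingers; the grasp point (between the pads) lies 19 mm behind it; z points along the fingers, y is the line along which they close (so a half turn about z gives the same grasp; the last joint's range is limited). The gripper opens to 87 mm and grips with 3 to 60 N. Pads are 19 mm wide; open, the fingers measure 117 mm over their backs; the gripper's body (75 mm by 190 mm) begins 51 mm behind the grasp point.
Start: joints at [-1.3, 0.333, 0.04, 1.465, -0.013, 1.343, -0.059], TCP at [234.928, 606.03, 222.546] pointing down, gripper open.
Joint ranges: [-2.58, 2.58], [-0.38, 2.09], [-1.3, 1.39], [0.25, 2.4], [-1.5, 4.64], [0.08, 2.09], [-2.65, 2.65]. Speed limits (rad/s): [2.22, 2.22, 2.79, 2.79, 3.14, 3.14, 3.14].

## Interface

Orientations are given as a rotation vector (axis times angle).
In Python, from bench import status, imaging, job, boxes_of gives the robot as it stands.
- The arm moves only by the tool jog_arm, never from a script. Its arguments are lists of equal length, an entry for each row: "linear": the shift along the tool's x, y, z in mm, a list of three; "rotation": the turn, a rotation vector about the tool's x, y, z in degrees, a list of three. A call has 1 to 8 rows; each row is the pose to reach, as a shift and turn from the pose commanded when the call began, along the tool's axes at that moment; what a row does not reach only later rows make up. A row lasts 1/12 s, in which the tool goes at most 41.7 mm and 7.16 degrees, less where a joint would pass 70% of its speed; a pose out of reach is approached as far as the arm can. A call with a gripper value outside its range is refused whole. "grip" is the finger opening in mm, from 0 to 87, set as the call begins (left out, the last holds). The fingers move at their own pace and stop on an object; "grip_force" is the grip in N (left out, the last holds). Time passes only in rows, so rows that repeat a pose let the fingers close. It gives the time, the measured TCP pose, the force, the opening and the grip force at its end, in the units of the state.
- status.state(): the state, without advancing time (a new reading comes with each control period).
- imaging.grab_frame(name): name is "scene" or "side" or "wrist"; returns the picture (420x560x3 uint8, red, green, blue); there is no depth.
- imaging.camera_info(name): a dict with "fx", "fy", "cx", "cy" (pixels), "cam_to_world" (4x4, takes a point from camera to world coordinates). Camera axes: x right, y up, looking along -z (the intrinsics and any distortion apply to the point x, -y, -z); pixel columns grow to the right and rows downward; lengths in mm; the calibration is good to about 2 mm. A picture is of the moment at which its call begins: read the wrist's pose just before it. camera_info takes no time and is no camera call; for the wrist camera it gives the pose at the moment of the call.
- job.job_done(): hands the job in; it is judged then, once.
Trained networks look in the newest picture that a camera, given by its name, has taken for a name from the list of things; names that differ only in an ending like _2 or _b are one class to them, and where a whole thing is asked for, a point or a joint stands for the part that bears it (a point fixed in the world has none). Each returns a list of dicts, best first, with "p" (0 to 1); they miss things now and then, are a little off and sometimes report something else, mostly with a low value. They report only what shows in the picture. A call takes as long as a camera call.
- boxes_of(camera, target): "location" ([column, row] in pixels, amid what is visible of it).
The state is a dict: "time_s": time; "joint_positions": joint angles; "joint_vel": joint speeds; "joint_torque": joint torques, N m; "tcp_pos": TCP position; "ee_rot": TCP orientation; "ft_force": force on the tool from outside, world axes, zero at the start; "moment": the same for the moment, N m; "grip_width": opening from 0.0 (shut) to 1.0 (fully open); "gripper_force": force on a finger pad.
Only numpy, scipy, OpenCV 4.12 (cv2) and the standard library are available. Lean on these libraries where they do the work, as an engineer would, in place of code of your own. Each camera call takes 0.05 s, during which the arm holds its last target. There are 200 camera calls.

## Task

The little slatted gate of the bridge-blank bay is shut by a sagging barrel bolt whose tongue has dropped behind the bent-up lip of its keeper. Lift the bolt over the lip while drawing it back, without forcing it against the keeper, then swing the sprung gate out towards you until it stands ajar with a gap of about 9 cm between stile and latch post, and finish while still holding it there: the gate shuts itself if let go. Leave the mug, the brush and the glue jar where they are.

Things in the scene. Friction and masses are not known exactly. Their poses are not given: they have to be found in the camera images.
- bolt_knob (a point): Centre of the bolt's knob: upright pale wooden cylinder, 20 mm across, 26 mm tall, on a 10 mm steel stem, free above; 208 mm above the bench when shut, its bottom 24 mm above the rod's centre line. Easily pinched from above. On the middle line of the gate's thickness, 217 mm from the hinge line when fully shut. Axes as bolt.
- bolt_nose (a point): Centre of the nose end of the rod, 55 mm beyond the knob, away from the hinge. The steel rod, 10 mm thick, runs along the top of the gate and slopes down to the nose by 0.08 rad when it sags. A tongue 14 mm wide and 10 mm long hangs from the nose, its underside 14 mm below this point.
- keeper_lip (a point): Middle of the top edge of the keeper's bent-up lip: 22 mm wide, 5 mm thick along the bolt, 11.5 mm tall. When shut the tongue hangs up to 5 mm behind it (away from the hinge) and overlaps it by 8 mm in height. Two 30 mm tall cheeks keep the gate shut until the nose is drawn past the lip. Open at the top.
- keeper: The fixed steel keeper on the latch post; origin on the post's top (150 mm above the bench), 3 mm from the lip's middle along its y. Its y axis points along the shut gate towards the hinge, its -x axis out of the bay (the way the gate opens).
- gate_panel: The slatted wooden gate, 240 mm wide, 20 mm thick, top rail's upper face 150 mm above the bench. Origin on the hinge line at bench height; from there the gate reaches 240 mm along its -y axis to the stile; its -x axis is its outer face, which looks towards the robot. Turns with the gate. It carries the bolt.
- gate_hinge (a point): Point on the gate's upright hinge line, 150 mm above the bench; fixed to the bay. Seen from the robot, the hinge is on the left.
- bolt: The bolt itself (rod, tongue, stem, knob), 0.16 kg nominal; origin at its tail pivot, 110 mm from the knob's axis along its y and 165 mm from the nose. Its y axis points towards the hinge, z up when not lifted.
- gate (a joint): Gate angle in rad: 0 shut, grows as it swings out of the bay towards the robot (clockwise from above), up to 1.3. A spring shuts it: 0.36 N m at 0, 0.62 N m at 0.43 rad. The gap at the stile is about 240 mm times the angle (9 cm is about 0.38 rad).
- bolt_draw (a joint): How far the bolt is drawn back towards the hinge, in m: 0 fully shut (it starts within 3 mm of that), 0.050 at its stop. A spring pushes it shut with 1.5 N at 0, 2.7 N at 0.040. The nose is clear of the keeper from about 0.024.
- bolt_lift (a joint): How far the bolt is tipped up about its tail pivot, in rad: 0 sagging (rests there under its weight), 0.15 at its upper stop. The knob rises 1.1 mm and the nose 1.65 mm per 0.01 rad; the tongue clears the lip from about 0.055 (knob raised 6 mm); raising the knob 9 to 14 mm is ample.
- mug_mid (a point): Bystander: white mug, 80 mm wide, 90 mm tall, beside the hinge post; point on its axis half-way up. Leave alone.
- jar_mid (a point): Bystander: glue jar, 60 mm wide, 85 mm tall, standing inside the bay on its 10 mm floor; point half-way up. Leave alone.
- brush_grip (a point): Bystander: a brush lying on the bench to the right of the latch post; point on its handle. Leave alone.

How it is judged (in metres and radians):
On the way:
1. the bolt is lifted over the lip and drawn back clear of the keeper (value of joint bolt_draw above 0.025 m), for 0.1 s.
At the end, for the whole second after the job is handed in: The gate stands still (under 0.06 rad/s) between 0.27 and 0.52 rad open, a gap of about 65 to 125 mm, with the robot's fingers pressing on it or on its bolt with more than 1 N (value of joint gate between 0.27 and 0.52 rad and velocity of joint gate between -0.06 and 0.06 rad/s and contact force between the fingers and gate_panel above 1 N); the arm keeps its last pose, push and grip.
It fails at once if the bolt is forced against the keeper with more than 30 N (contact force between bolt and keeper above 30 N).
It fails at once if the mug is shifted more than 30 mm (distance of mug_mid from where it was at the start of the episode above 0.03 m).
It fails at once if the glue jar is shifted more than 30 mm (distance of jar_mid from where it was at the start of the episode above 0.03 m).
It fails at once if the brush is shifted more than 40 mm (distance of brush_grip from where it was at the start of the episode above 0.04 m).
It also fails if it takes over 32 s, if anything falls off the work surface, if the arm or the gripper's body presses on something with over 40 N, if the wrist force passes 120 N, or if a joint passes its speed limit or range.

## Working session

There is one attempt and no reset: what is moved stays moved. The work goes in short steps, Python scripts to look and compute and a tool call to move; the robot and the scene stay as the last step left them, time stands still between calls to the robot, and variables do not carry over. Pictures are saved under pics/ and viewed, at most 10 in all, crops included, and the job is handed in when it is done.

Besides the shell and the picture viewer there is one more tool, called after ">>>" by a JSON object that holds its "fn" and its "kwargs", one argument or row to a line. jog_arm: Moves the arm, as the interface text tells. Its arguments: {"type":"object","properties":{"linear":{"type":"array","items":{"type":"array","items":{"type":"number"}}},"rotation":{"type":"array","items":{"type":"array","items":{"type":"number"}}},"grip":{"type":"number"},"grip_force":{"type":"number"}},"required":["linear","rotation"]}

```bash
mkdir -p pics
cat > h.py <<'E'
import numpy as np, cv2
from bench import status, imaging, job, boxes_of
from scipy.spatial.transform import Rotation as R
def cam(n):
    c=imaging.camera_info(n); return c,np.array(c["cam_to_world"])
def ray(n,px,c=None):
    c=c or imaging.camera_info(n); T=np.array(c["cam_to_world"])
    d=np.array([(px[0]-c["cx"])/c["fx"],-(px[1]-c["cy"])/c["fy"],-1.])
    d=T[:3,:3]@d; return T[:3,3],d/np.linalg.norm(d)
def onz(n,px,z):
    o,d=ray(n,px); return o+d*(z-o[2])/d[2]
def tri(rs):
    A=0;b=0
    for o,d in rs:
        P=np.eye(3)-np.outer(d,d);A=A+P;b=b+P@o
    return np.linalg.solve(A,b)
def tool(dw):
    s=status.state(); return R.from_rotvec(s["ee_rot"]).inv().apply(dw)
E
python3 - <<'E'
from h import *
s=status.state();print(s)
ims=[]
for n in("scene","side"):
    im=imaging.grab_frame(n);c=imaging.camera_info(n);print({k:v for k,v in c.items() if k!='cam_to_world'},np.round(c['cam_to_world'],3).tolist())
    cv2.imwrite(f"pics/{n}0.png",im[...,::-1])
    for t,z in(("bolt_knob",208),("bolt_nose",180),("keeper_lip",161),("keeper",155),("gate_hinge",150),("mug_mid",45),("jar_mid",52),("brush_grip",8)):
        for b in boxes_of(n,t)[:2]:
            print(n,t,np.round(b["location"],1),round(b["p"],2),np.round(onz(n,b["location"],z)))
E
```

```text
{'time_s': 0.0, 'joint_positions': array([-1.30019776,  0.33389809,  0.03983817,  1.46627266, -0.0133942 ,
        1.34331688, -0.05848226]), 'joint_vel': array([-0.00043637,  0.00011857,  0.00110193, -0.00067253, -0.00036923,
        0.00012352, -0.00038921]), 'joint_torque': array([-7.76023608e-04, -6.56341982e+01,  1.33443173e+00, -4.03819692e+01,
       -6.00141403e-02,  4.43435786e-02,  1.15379939e-04]), 'tcp_pos': array([234.76463116, 605.61091344, 221.66639605]), 'ee_rot': array([-5.77482938e-01, -3.08785943e+00,  2.54065660e-03]), 'ft_force': array([ 0.06249587,  0.32698139, -0.09267336]), 'moment': array([-0.01180981,  0.00281829,  0.05816896]), 'gripper_force': 0.0, 'grip_width': 1.0015633598821605}
{'fx': 464.97134117243934, 'fy': 464.97134117243934, 'cx': 279.3277368492364, 'cy': 209.59042932657667} [[0.831, -0.351, 0.432, 1104.773], [0.556, 0.5, -0.664, -582.694], [0.017, 0.792, 0.61, 799.004], [0.0, 0.0, 0.0, 1.0]]
scene bolt_knob [268.  210.1] 0.96 [668.  46. 208.]
scene bolt_nose [269.7 208. ] 0.63 [646.  84. 180.]
scene bolt_nose [270.  205.2] 0.38 [641.  93. 180.]
s
[... 541 characters left out ...]
: 205.23511149575097} [[0.885, 0.304, -0.352, 238.916], [-0.465, 0.607, -0.645, -605.802], [0.018, 0.734, 0.679, 894.512], [0.0, 0.0, 0.0, 1.0]]
side bolt_knob [285.3 193.9] 0.69 [647.  60. 208.]
side bolt_knob [312.  212.5] 0.4 [668. -15. 208.]
side bolt_nose [286.  197.9] 0.88 [658.  75. 180.]
side bolt_nose [314.4 216.5] 0.25 [683.  -4. 180.]
side keeper_lip [302.2 224.4] 0.74 [659.   3. 161.]
side keeper [300.  220.2] 0.84 [664.  21. 155.]
side gate_hinge [295.9 199.4] 0.84 [694.  89. 150.]
side mug_mid [218.9 165.8] 0.55 [633. 409.  45.]
side jar_mid [312.8 211.7] 0.8 [769. 120.  52.]
side brush_grip [329.1 294.8] 0.97 [685. -92.   8.]
side brush_grip [300.3 219.3] 0.37 [751. 148.   8.]
```

Run:
```python
from h import *
a=cv2.imread("pics/scene0.png")[120:345,180:400];b=cv2.imread("pics/side0.png")[100:325,180:400]
cv2.imwrite("pics/c0.png",cv2.resize(np.hstack([a,b]),(792,405),interpolation=cv2.INTER_CUBIC))
```

```text
(no output)
```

View pics/c0.png

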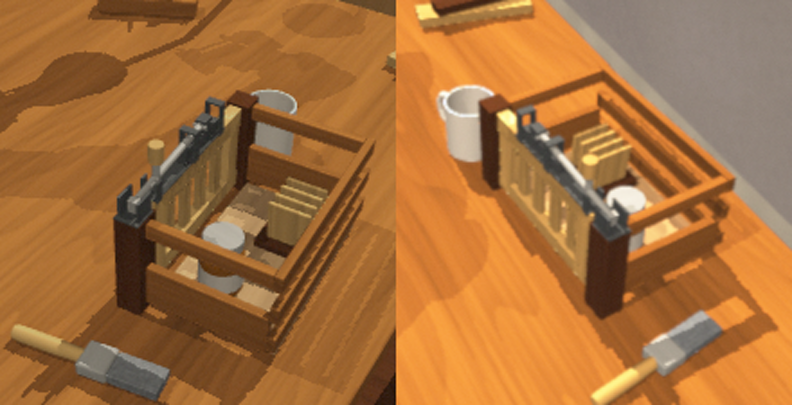

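The picture shows the latch post in front, near (252,239) in scene and (296,225) in side. The hinge post is at the back, at (315,174) and (234,157). The knob is at about (267,205) in scene and (288,190) in side. I'll measure from these pixels.

Run:
```python
from h import *
for k,a,b,z in(("knob",(266.7,205),(288.3,190),208),("knobtop",(266.7,200.5),(288.3,188),221),("hinge",(315,174.5),(234.4,156.7),150),("lip",(251,237.3),(302.2,224.4),161)):
    ra=ray("scene",a);rb=ray("side",b)
    print(k,np.round(onz("scene",a,z)),np.round(onz("side",b,z)),np.round(tri([ra,rb])))
s=status.state();print(R.from_rotvec(s["ee_rot"]).as_matrix().round(3), np.round(cam("wrist")[1],2).tolist())
```

```text
knob [656.  59. 208.] [659.  69. 208.] [656.  62. 210.]
knobtop [657.  57. 221.] [654.  62. 221.] [655.  62. 219.]
hinge [639. 298. 150.] [635. 301. 150.] [636. 303. 147.]
lip [658.  -1. 161.] [659.   3. 161.] [658.   0. 162.]
[[-0.932  0.361 -0.   ]
 [ 0.361  0.932 -0.   ]
 [ 0.    -0.    -1.   ]] [[0.36, -0.9, -0.25, 168.1], [0.93, 0.35, 0.09, 632.38], [0.0, -0.26, 0.96, 384.92], [0.0, 0.0, 0.0, 1.0]]
```

>>> {"fn": "jog_arm", "kwargs": {
  "linear": [
    [-37,-22,-10],
    [-74,-45,-20],
    [-111,-67,-30],
    [-148,-90,-40],
    [-185,-112,-50],
    [-222,-135,-60],
    [-258,-157,-70],
    [-295,-180,-80]
  ],
  "rotation": [
    [0,0,4],
    [0,0,8],
    [0,0,12],
    [0,0,16],
    [0,0,20],
    [0,0,24],
    [0,0,28],
    [0,0,32]
  ],
  "grip": 70
}}

```text
time_s: 1.57
tcp_pos: [433.3, 346.4, 298.5]
ee_rot: [-1.411, -2.807, -0.001]
ft_force: [1.4, 0.5, -0.1]
grip_width: 0.808
gripper_force: 0.0
```

Run:
```python
from h import *
s=status.state();print(s["time_s"],s["tcp_pos"],R.from_rotvec(s["ee_rot"]).as_matrix().round(3),s["joint_positions"].round(2))
print(tool(np.array([650,58,298])-s["tcp_pos"]))
```

```text
1.5667 [433.26612201 346.41812589 298.54745612] [[-0.596  0.803  0.   ]
 [ 0.803  0.596  0.001]
 [ 0.     0.001 -1.   ]] [-1.01  0.1   0.28  1.59 -0.03  1.45 -0.09]
[-360.76987181    1.95354931    0.41492276]
```

>>> {"fn": "jog_arm", "kwargs": {
  "linear": [
    [-40,0,0],
    [-80,0,0],
    [-120,0,0],
    [-160,0,0],
    [-200,0,0],
    [-240,0,0],
    [-280,0,0],
    [-320,0,0]
  ],
  "rotation": [
    [0,0,4],
    [0,0,8],
    [0,0,12],
    [0,0,16],
    [0,0,20],
    [0,0,24],
    [0,0,28],
    [0,0,32]
  ]
}}

```text
time_s: 2.23
tcp_pos: [625.0, 90.4, 298.1]
ee_rot: [2.129, 2.309, 0.001]
ft_force: [1.5, 0.3, 1.2]
grip_width: 0.803
gripper_force: 0.0
```

>>> {"fn": "jog_arm", "kwargs": {
  "linear": [
    [0,0,0],
    [0,0,0]
  ],
  "rotation": [
    [0,0,0],
    [0,0,0]
  ]
}}

```text
time_s: 2.4
tcp_pos: [625.0, 88.9, 297.5]
ee_rot: [2.132, 2.307, -0.002]
ft_force: [0.2, -0.0, 0.3]
grip_width: 0.809
gripper_force: 0.0
```

Run:
```python
from h import *
s=status.state();print(s["time_s"],s["tcp_pos"],R.from_rotvec(s["ee_rot"]).as_matrix().round(3),s["joint_positions"].round(2),s["ft_force"])
im=imaging.grab_frame("wrist");cv2.imwrite("pics/w1.png",im[...,::-1])
c=imaging.camera_info("wrist");T=np.array(c["cam_to_world"]);print(T.round(2).tolist())
for n in ("wrist","side","scene"):
  if n!="wrist": imaging.grab_frame(n)
  for t,z in(("bolt_knob",208),("bolt_nose",180),("keeper_lip",161),("gate_hinge",150)):
    for b in boxes_of(n,t)[:2]: print(n,t,np.round(b["location"],1),round(b["p"],2),np.round(onz(n,b["location"],z)))
```

```text
2.4 [624.97557384  88.88929498 297.46313534] [[-0.079  0.997 -0.   ]
 [ 0.997  0.079 -0.001]
 [-0.001 -0.    -1.   ]] [-0.65  0.29  0.56  1.42 -0.15  1.48 -0.01] [ 0.17447434 -0.00901539  0.29614828]
[[1.0, -0.08, -0.02, 618.39], [0.08, 0.96, 0.26, 163.24], [0.0, -0.26, 0.96, 459.82], [0.0, 0.0, 0.0, 1.0]]
wrist bolt_knob [313.3 198.8] 0.87 [649. 102. 208.]
wrist bolt_nose [307.4 204.7] 0.78 [649.  90. 180.]
wrist bolt_nose [377.9 171.6] 0.54 [699. 121. 180.]
wrist keeper_lip [297.6 267. ] 0.54 [648.  28. 161.]
wrist gate_hinge [297.3 310.5] 0.63 [654. -21. 150.]
side bolt_knob [284.2 194.5] 0.94 [644.  60. 208.]
side bolt_nose [287.  199.8] 0.79 [657.  69. 180.]
side keeper_lip [300.6 221.5] 0.79 [660.  12. 161.]
side gate_hinge [297.4 201.5] 0.6 [693.  81. 150.]
scene bolt_knob [264.7 210.2] 0.71 [663.  42. 208.]
scene keeper_lip [253.8 235.9] 0.83 [660.   6. 161.]
scene gate_hinge [313.6 241.4] 0.93 [766.  74. 150.]
scene gate_hinge [268.1 205.4] 0.51 [615. 122. 150.]
```

View pics/w1.png

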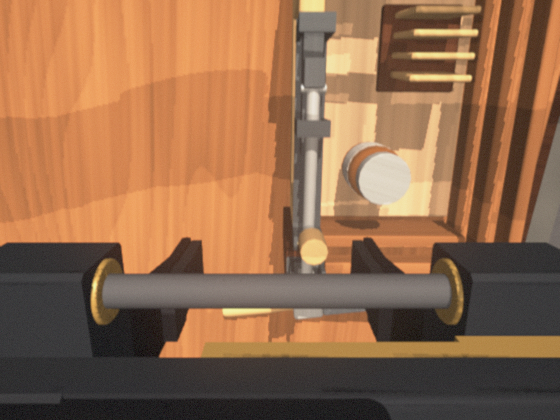

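The wrist view shows the knob's top at about (313,248) between the fingers. The detector's location is off. The rod runs from about (313,95) to (311,270).

Run:
```python
from h import *
for n,p,z in(("knobtop",(313,248),221),("rodtail",(313,100),186),("rodnear",(310.5,205),181),("bracket",(317,22),160)): print(n,onz("wrist",p,z).round(1))
```

```text
knobtop [651.7  69.  221. ]
rodtail [644.1 167.4 186. ]
rodnear [651.4  88.7 181. ]
bracket [643.4 223.3 160. ]
```

>>> {"fn": "jog_arm", "kwargs": {
  "linear": [
    [-13,14,15],
    [-26,27,30],
    [-26,27,50],
    [-26,27,60],
    [-26,27,60]
  ],
  "rotation": [
    [0,0,0],
    [0,0,0],
    [0,0,0],
    [0,0,0],
    [0,0,0]
  ]
}}

```text
time_s: 3.57
tcp_pos: [651.9, 68.5, 235.0]
ee_rot: [-2.125, -2.311, 0.005]
ft_force: [-0.9, -0.1, -0.1]
grip_width: 0.802
gripper_force: 0.0
```

Run:
```python
from h import *
s=status.state();print(s["time_s"],s["tcp_pos"])
w=imaging.grab_frame("wrist");a=imaging.grab_frame("scene")[120:270,180:340];b=imaging.grab_frame("side")[120:270,200:360]
f=lambda i,sz:cv2.resize(i[...,::-1],sz,interpolation=cv2.INTER_CUBIC)
cv2.imwrite("pics/c2.png",np.hstack([f(w[150:350,200:400],(400,400))[:375],f(a,(400,375))]))
cv2.imwrite("pics/c2b.png",f(b,(640,600)))
```

```text
3.5667 [651.85781813  68.52875937 235.04943633]
```

View pics/c2.png

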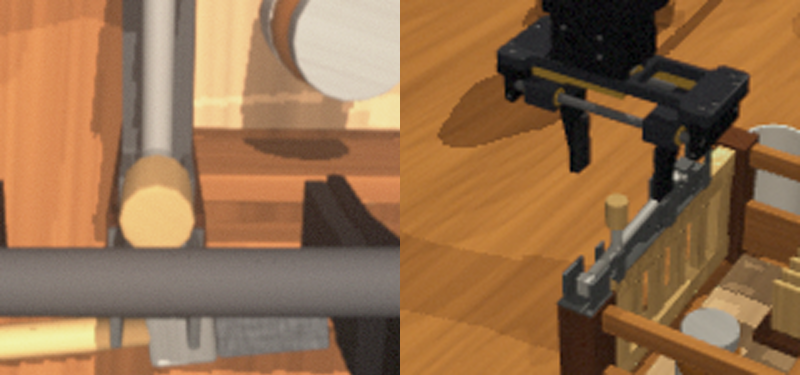

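View pics/c2b.png

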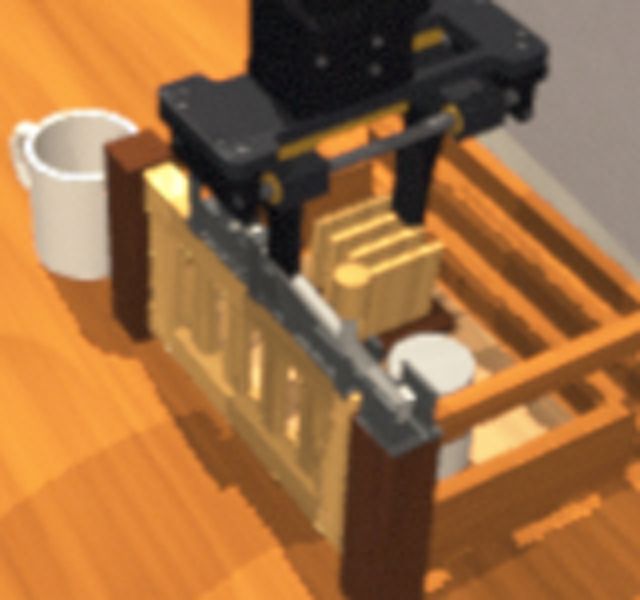

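Knob top: wrist (278,257.5), scene (266.4,200.4), side (287.8,188.0). The open fingers straddle it.

Run:
```python
from h import *
rs=[ray("wrist",(278,257.5)),ray("scene",(266.4,200.4)),ray("side",(287.8,188))]
print([ (o+d*(221-o[2])/d[2]).round(1) for o,d in rs],tri(rs).round(1))
# rod direction in wrist crop: (157,0) tail, (157,150)
print(onz("wrist",(278.5,150),183).round(1),onz("wrist",(278,225),180).round(1))
def proj(n,P):
    c=imaging.camera_info(n);T=np.linalg.inv(np.array(c["cam_to_world"]));p=T[:3,:3]@P+T[:3,3]
    return np.array([c["cx"]+c["fx"]*p[0]/-p[2],c["cy"]-c["fy"]*p[1]/-p[2]]).round(1)
s=status.state()
for w in(-36,36):
    P=s["tcp_pos"]+R.from_rotvec(s["ee_rot"]).apply([0,w,0]);print(proj("scene",P),proj("side",P))
```

```text
[array([655. ,  62.5, 221. ]), array([656.2,  57.3, 221. ]), array([653.2,  62.1, 221. ])] [654.2  61.8 219.1]
[651.  113.9 183. ] [654.8  66.6 180. ]
[253.8 185.3] [272.5 185.5]
[283.7 195.4] [300.4 174.2]
```

>>> {"fn": "jog_arm", "kwargs": {
  "linear": [
    [-7,2,0],
    [-7,2,15],
    [-7,2,30],
    [-7,2,43],
    [-7,2,43]
  ],
  "rotation": [
    [0,0,0],
    [0,0,0],
    [0,0,0],
    [0,0,0],
    [0,0,0]
  ]
}}

```text
time_s: 4.13
tcp_pos: [654.8, 61.5, 192.7]
ee_rot: [-2.125, -2.312, 0.004]
ft_force: [-0.7, -0.1, -0.4]
grip_width: 0.807
gripper_force: 0.0
```

>>> {"fn": "jog_arm", "kwargs": {
  "linear": [
    [0,0,0],
    [0,0,0],
    [0,0,0],
    [0,0,0],
    [0,0,0],
    [0,0,0],
    [0,0,0],
    [0,0,0]
  ],
  "rotation": [
    [0,0,0],
    [0,0,0],
    [0,0,0],
    [0,0,0],
    [0,0,0],
    [0,0,0],
    [0,0,0],
    [0,0,0]
  ],
  "grip": 10,
  "grip_force": 25
}}

```text
time_s: 4.8
tcp_pos: [655.8, 61.6, 194.8]
ee_rot: [-2.126, -2.313, -0.0]
ft_force: [-1.8, -0.7, 1.1]
grip_width: 0.285
gripper_force: 1.3
```

>>> {"fn": "jog_arm", "kwargs": {
  "linear": [
    [0,0,0],
    [0,0,0],
    [0,0,0],
    [0,0,0]
  ],
  "rotation": [
    [0,0,0],
    [0,0,0],
    [0,0,0],
    [0,0,0]
  ]
}}

```text
time_s: 5.13
tcp_pos: [653.8, 61.3, 194.5]
ee_rot: [-2.124, -2.31, 0.005]
ft_force: [-9.5, -1.1, 3.7]
grip_width: 0.224
gripper_force: 25.0
```

>>> {"fn": "jog_arm", "kwargs": {
  "linear": [
    [0,-1,0],
    [1,-1.5,-3],
    [2,-1.5,-6],
    [3,-1.5,-9],
    [4,-1.5,-12],
    [4,-1.5,-12]
  ],
  "rotation": [
    [0,0,0],
    [0,0,0],
    [0,0,0],
    [0,0,0],
    [0,0,0],
    [0,0,0]
  ]
}}

```text
time_s: 5.63
tcp_pos: [653.3, 65.4, 207.0]
ee_rot: [-2.125, -2.312, 0.002]
ft_force: [-6.0, -1.5, -2.0]
grip_width: 0.222
gripper_force: 25.0
```

>>> {"fn": "jog_arm", "kwargs": {
  "linear": [
    [4,-1,0],
    [8,-1,0],
    [12,-1,0],
    [17,-1,0],
    [22,-1,0],
    [27,-1,0],
    [32,-1,0],
    [32,-1,0]
  ],
  "rotation": [
    [0,0,0],
    [0,0,0],
    [0,0,0],
    [0,0,0],
    [0,0,0],
    [0,0,0],
    [0,0,0],
    [0,0,0]
  ]
}}

```text
time_s: 6.3
tcp_pos: [650.4, 99.0, 206.8]
ee_rot: [2.124, 2.314, 0.001]
ft_force: [1.2, -2.2, -1.5]
grip_width: 0.218
gripper_force: 25.0
```

Run:
```python
from h import *
s=status.state();print(s["tcp_pos"],s["ft_force"],R.from_rotvec(s["ee_rot"]).as_matrix().round(3))
b=imaging.grab_frame("side")[120:270,200:360];a=imaging.grab_frame("scene")[120:270,180:340]
cv2.imwrite("pics/c3.png",cv2.resize(np.hstack([a,b])[...,::-1],(800,375),interpolation=cv2.INTER_CUBIC))
```

```text
[650.43062963  98.96742638 206.78550233] [ 1.23779731 -2.19108413 -1.46269939] [[-0.085  0.996  0.001]
 [ 0.996  0.085  0.001]
 [ 0.001  0.001 -1.   ]]
```

View pics/c3.png

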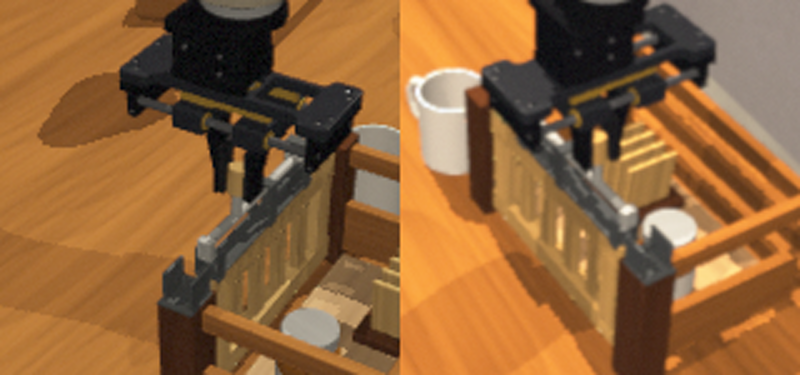

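The nose is clear of the keeper: (205,250) in the left half and (627,215) in the right. Now I'll swing the gate about its hinge, about 180 mm along tool +x.

>>> {"fn": "jog_arm", "kwargs": {
  "linear": [
    [0.2,-9.4,0],
    [1,-18.8,0],
    [2.2,-28.2,0],
    [3.9,-37.4,0],
    [6.1,-46.6,0],
    [8.8,-55.6,0],
    [12,-64.5,0],
    [13.1,-67.4,0]
  ],
  "rotation": [
    [0,0,3],
    [0,0,6],
    [0,0,9],
    [0,0,12],
    [0,0,15],
    [0,0,18],
    [0,0,21],
    [0,0,22]
  ]
}}

```text
time_s: 7.07
tcp_pos: [581.6, 104.3, 207.1]
ee_rot: [2.531, 1.861, 0.001]
ft_force: [2.4, -3.4, -2.7]
grip_width: 0.222
gripper_force: 25.0
```

>>> {"fn": "jog_arm", "kwargs": {
  "linear": [
    [0,0,0],
    [0,0,0],
    [0,0,0],
    [0,0,0],
    [0,0,0],
    [0,0,0]
  ],
  "rotation": [
    [0,0,0],
    [0,0,0],
    [0,0,0],
    [0,0,0],
    [0,0,0],
    [0,0,0]
  ]
}}

```text
time_s: 7.57
tcp_pos: [582.3, 104.4, 206.7]
ee_rot: [2.528, 1.864, -0.0]
ft_force: [2.5, -3.1, -2.4]
grip_width: 0.217
gripper_force: 25.0
```

Run:
```python
from h import *
s=status.state();print(s["time_s"],s["tcp_pos"],s["ft_force"],s["gripper_force"],s["grip_width"]*87,R.from_rotvec(s["ee_rot"]).as_matrix().round(3)[0])
b=imaging.grab_frame("side")[120:270,200:360];a=imaging.grab_frame("scene")[120:270,180:340]
cv2.imwrite("pics/c4.png",cv2.resize(np.hstack([a,b])[...,::-1],(800,375),interpolation=cv2.INTER_CUBIC))
```

```text
7.5667 [582.29807247 104.37533015 206.70510449] [ 2.49985742 -3.12038539 -2.38801182] 24.999927948229015 18.849522914375548 [0.296 0.955 0.   ]
```

View pics/c4.png

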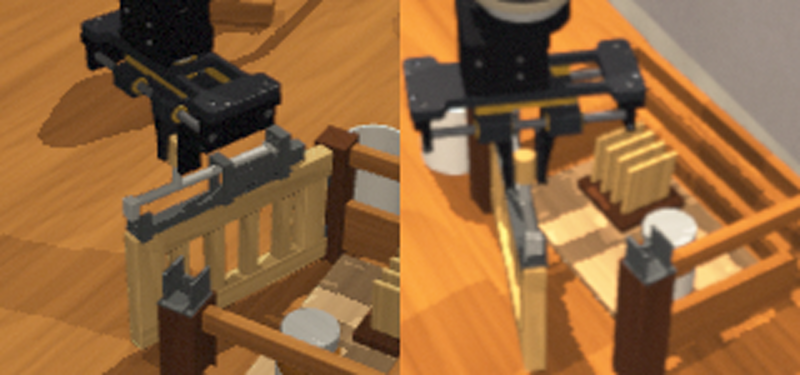

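The gate is open, with the stile at about (530,270) against the post at (640,260) in the right half. The tool moved 68 mm at a 180 mm radius, which puts the gate at about 0.38 rad. The knob is still held at 25 N.

```bash
python3 -c "
from bench import job
print(job.job_done())"
```

```text
the job is handed in; nothing more can be done
None
```

I lifted the bolt over the lip and drew it back clear of the keeper, then swung the gate to about 0.38 rad (roughly a 9 cm gap) and handed the job in while still gripping the knob; the judge's verdict was not shown.

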